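# Close up the transmitter housing and hold the cover's hinge in line for its pin

### The job

Put the grey terminal block from the plywood board into the pocket inside the instrument housing and press it in fully home, so that its base is flush with the deck around the pocket. Then bring the cover from its wooden rest onto the housing, with its hinge knuckle between the housing's two knuckles, and press it down level against the sprung seal until the cover sits on the rim and the knuckle holes line up for the hinge pin; keep holding it pressed down with the gripper and finish like that, without letting go. Leave the gauges, tools and fittings lying around where they are.

Things in the scene. Friction and masses are not known exactly. Their poses are not given: they have to be found in the camera images.
- housing: Instrument housing fixed to the table: open-topped grey box, 150 (x) x 130 (y) x 62 mm high, walls 5 mm. Origin: centre of its underside, z up. Inside, a deck 34 mm above the underside has a pocket in its centre. Hinge on its +x side (away from the robot; yaw within 0.3 rad). A black seal frame stands 6 mm proud of the rim; the opening inside the frame is 120 (x) x 100 (y) mm.
- pocket (a point): Centre of the pocket's mouth, in the plane of the deck (34 mm above the housing's underside); axes as the housing's. The pocket is 44 (x) x 64 (y) mm and 20 mm deep, with a 2 mm chamfer around its mouth.
- housing_hinge (a point): Point on the axis of the housing's two steel knuckles, midway between them: 87 mm along x from the housing's centre, 62 mm up (rim height). Axes as the housing's. The knuckles are tubes along y, outside diameter 18, bore 10, each 24 mm long, with a 40 mm gap between them.
- seal (a joint): How far the spring-loaded seal frame is pushed down, m: 0 = up, standing 6 mm proud of the rim; 0.006 = level with the rim. Spring: about 4 N to start it moving and 11 N at 6 mm. The cover's own weight hardly moves it; it pushes the cover back up when the pressure goes.
- terminal: Loose terminal block of grey plastic, about 90 g: base 40 (x) x 60 (y) x 20 mm high, on it in the middle a ridge 14 (x) x 46 (y) x 20 mm high (40 mm overall). Origin: centre of its underside, z up. Starts upright on the plywood board, yaw within 0.5 rad. A half turn makes no difference. Seated, its underside is 14 mm above the housing's underside, its base flush with the deck.
- board: Plywood board fixed to the table, 180 (x) x 140 (y) x 12 mm thick, on which the terminal block starts, with the hinge pin and a brass elbow lying on it. Origin at the centre of its underside.
- cover: Loose cover, about 0.35 kg: grey plate 150 (x) x 130 (y) x 6 mm, origin at the centre of the plate's underside, z up. On top in the centre a flat-sided aluminium handle 14 (x) x 60 (y) mm, rising 32 mm above the plate. One hinge knuckle on its +x edge. Starts level on the wooden rest, yaw within 0.4 rad. Closed, its axes run as the housing's, centre over centre, underside on the rim.
- cover_hinge (a point): Centre of the cover's knuckle: 87 mm along x from the cover's origin, level with the plate's underside; axes as the cover's. A tube along y, outside diameter 18, bore 10, 34 mm long, ends chamfered. Between the housing's knuckles it has 3 mm play at either end and about 3 mm either way in x (knuckle against wall, plate edge against housing knuckles).
- rest: Wooden block fixed to the table, 105 (x) x 100 (y) x 20 mm high, on which the cover starts; the cover overhangs it all round. Origin at the centre of its underside. Rest and board may change sides.
- gauge1: Bystander: loose dial gauge lying face up, 100 mm across, 40 mm high, with a brass stem. Origin at the centre of its underside.
- gauge2: Bystander: a second dial gauge, the same.
- jar: Bystander: clear jar with white lid, 54 mm across, 75 mm high, upright.
- spanner: Bystander: spanner lying near the robot's base.
- driver: Bystander: screwdriver lying near the robot's base.
- elbow: Bystander: small brass elbow fitting, 18 mm high, lying on the board.
- pin: Bystander: the hinge pin, 6 mm diameter, 110 mm long, lying on the board along its y; it is not to be handled, a colleague slides it in afterwards.
Things that resemble listed ones, but are neither listed nor needed, are in the scene too. What is shaped like the cover but red is not meant.

How it is judged:
By the outcome, as a careful person would: the job done as asked, in the order asked, and still so for the second after the job is handed in, while the arm keeps its last pose, push and grip.
It also fails if it takes over 56 s, if anything falls off the work surface, if the arm or the gripper's body presses on something with over 40 N, if the wrist force passes 120 N, or if a joint passes its speed limit or range.

### The arm

A 7-joint arm with a two-finger parallel gripper is mounted at the origin on the work surface. World frame = base frame: x ahead of the robot, y to its left, z up, the work surface at z = 0. Lengths are in m, angles in rad, forces in N, time in s.
With the tool pointing down it reaches from about 0.4 to 0.875 m from the base axis. Payload 19.3 kg.
Tool frame: the origin (TCP) lies on the centre line of the jaws, within the pads' length; the fingertips stand 8 mm ahead of it and the grasp point (between the pads) lies 11 mm behind it; z points along the fingers, y is the line along which they close (so a half turn about z gives the same grasp; the last joint's range is limited). The gripper opens to 85 mm and grips with 20 to 120 N. Pads are 22 mm wide; open, the fingers measure 114 mm over their backs; the gripper's body (76 mm by 85 mm) begins 54 mm behind the grasp point. The pads swing forward as they close: fully open they stand 13 mm farther back than shut.
Start: joints at [1.115, 0.521, -0.036, 1.599, 0.021, 1.021, -0.113], TCP at [0.235, -0.579, 0.239] pointing down, gripper open.
Joint ranges: [-2.91, 2.91], [-0.3, 2.13], [-1.5, 1.42], [0.17, 2.43], [-1.26, 4.41], [0.16, 1.93], [-2.52, 2.52]. Speed limits (rad/s): [1.89, 1.89, 2.39, 2.39, 3.01, 3.01, 3.01].

### API

Orientations are given as [roll, pitch, yaw] about the fixed x, y, z axes, in that order (R = Rz(yaw) Ry(pitch) Rx(roll)).
In Python, from workcell import status, grab_frame, camera_params, bot, search_frame, silhouettes gives the robot as it stands.
- The arm moves only by the shell command python3 -m creep 'ROWS' [FORCE]. ROWS is JSON, a list of rows, each a list of 5 numbers: the shift along the tool's x, y, z in units of 60 mm (1.0 is 60 mm), then the turn about the tool's z in units of 8 degrees (1.0 is 8 degrees), then the opening, from 0 (shut) to 1 (fully open). In form: [[x, y, z, twist, hand], ...]. A call has 1 to 5 rows; each row is the pose to reach, as a shift and turn from the pose commanded when the call began, along the tool's axes at that moment; what a row does not reach only later rows make up. A row lasts 1/8 s, in which the tool goes at most 62.5 mm and 10.7 degrees, less where a joint would pass 70% of its speed; a pose out of reach is approached as far as the arm can. A call with a gripper value outside its range is refused whole. The fingers move at their own pace and stop on an object; FORCE is the grip in N (left out, the last holds). Time passes only in rows, so rows that repeat a pose let the fingers close. It gives the time, the measured TCP pose, the force, the opening and the grip force at its end, in the units of the state.
- status.observe(): the state, without advancing time (a new reading comes with each control period).
- grab_frame(name): name is "side" or "top" or "wrist"; returns the picture (384x512x3 uint8, blue, green, red); there is no depth.
- camera_params(name): a dict with "K" (3x3 intrinsics, pixels), "rvec" (rotation vector, rad) and "tvec" (3), from world to camera coordinates, as OpenCV has them; the wrist camera has in their place "tool_from_camera" (4x4, takes a point from camera to tool coordinates, whose origin is the TCP and whose axes are the flange's). Camera axes: x right, y down, z forward; pixel columns grow to the right and rows downward; lengths in m; the calibration is good to about 2 mm. A picture is of the moment at which its call begins: read the wrist's pose just before it. camera_params takes no time and is no camera call.
- bot.job_done(): hands the job in; it is judged then, once.
Trained networks look in the newest picture that a camera, given by its name, has taken for a name from the list of things; names that differ only in an ending like _2 or _b are one class to them, and where a whole thing is asked for, a point or a joint stands for the part that bears it (a point fixed in the world has none). Each returns a list of dicts, best first, with "p" (0 to 1); they miss things now and then, are a little off and sometimes report something else, mostly with a low value. They report only what shows in the picture. A call takes as long as a camera call. They do not tell look-alikes from the thing itself.
- search_frame(camera, name): "extent" ([left, top, right, bottom] as shares, 0 to 1, of the picture: columns of its width, rows of its height, round what is visible of it).
- silhouettes(camera, name): "mask" (384x512 bool, what is visible of it) and "extent" ([left, top, right, bottom] as shares, 0 to 1, of the picture: columns of its width, rows of its height, round what is visible of it).
The state is a dict: "clock": time; "qpos": joint angles; "qd": joint speeds; "joint_efforts": joint torques, N m; "position": TCP position; "tool_rot": TCP orientation; "force": force on the tool from outside, world axes, zero at the start; "moment": the same for the moment, N m; "grip_width": finger opening in m; "finger_force": force on a finger pad.
Only numpy, scipy, OpenCV 4.12 (cv2) and the standard library are available. Lean on these libraries where they do the work, as an engineer would, in place of code of your own. Each camera call takes 0.05 s, during which the arm holds its last target. There are 200 camera calls.

## Working session

There is one attempt and no reset: what is moved stays moved. The work goes in short steps, Python scripts to look and compute and a shell command to move; the robot and the scene stay as the last step left them, time stands still between calls to the robot, and variables do not carry over. Pictures are saved under pics/ and viewed, at most 13 in all, crops included, and the job is handed in when it is done.

```bash
ls; mkdir -p pics
python3 - <<'E'
from workcell import *
import cv2,numpy as np
s=status.observe();print(s['clock'],s['position'],s['tool_rot'],s['grip_width'])
a=grab_frame('top');b=grab_frame('side')
cv2.imwrite('pics/top.png',cv2.resize(a,(800,600)));cv2.imwrite('pics/side.png',cv2.resize(b,(800,600)))
for n in ['housing','terminal','cover','board','rest']:
    for c in ['top','side']:
        print(n,c,[(round(d['p'],2),[round(e*k) for e,k in zip(d['extent'],(512,384,512,384))]) for d in search_frame(c,n)][:4])
for c in ['top','side','wrist']: print(c,camera_params(c))
print(status.observe()['clock'])
E
```

```text
pics
0.0 [ 0.23502595 -0.57879093  0.23874918] [-3.14051291e+00  9.16653880e-05  3.85816818e-01] 0.0854697173128182
housing top [(0.93, [227, 166, 272, 221]), (0.45, [259, 106, 291, 143])]
housing side [(0.76, [226, 185, 291, 231]), (0.26, [230, 152, 279, 179])]
terminal top [(0.7, [157, 180, 172, 193])]
terminal side [(0.74, [130, 213, 172, 254]), (0.7, [207, 272, 227, 303]), (0.33, [299, 230, 309, 288])]
cover top [(0.56, [305, 151, 350, 198])]
cover side [(0.58, [230, 153, 281, 178]), (0.58, [319, 149, 368, 173])]
board top [(0.89, [146, 148, 189, 204])]
board side [(0.91, [151, 264, 243, 316]), (0.65, [236, 175, 266, 180]), (0.15, [225, 186, 293, 235])]
rest top []
rest side [(0.46, [236, 174, 261, 177])]
top {'K': array([[400.99065417,   0.        , 258.0658573 ],
       [  0.        , 400.99065417, 188.48562622],
       [  0.        ,   0.        ,   1.        ]]), 'rvec': array([ 2.10849996, -2.17010421,  0.15478962]), 'tvec': array([-0.04199513,  0.49540655,  1.3984361 ])}
side {'K': array([[382.62553159,   0.        , 255.29906039],
       [  0.        , 382.62553159, 191.83060784],
       [  0.        ,   0.        ,   1.        ]]), 'rvec': array([ 0.23505643, -2.68236305,  1.48143485]), 'tvec': array([0.47614629, 0.138731  , 1.02626529])}
wrist {'K': array([[318.33215958,   0.        , 251.21836898],
       [  0.        , 318.33215958, 190.12820895],
       [  0.        ,   0.        ,   1.        ]]), 'tool_from_camera': array([[ 4.40268552e-04, -9.53309971e-01, -3.01993222e-01,
         7.77135539e-02],
       [ 9.99999596e-01,  6.56526302e-04, -6.14598879e-04,
         3.99618530e-04],
       [ 7.84169732e-04, -3.01992829e-01,  9.53309874e-01,
        -1.34770905e-01],
       [ 0.00000000e+00,  0.00000000e+00,  0.00000000e+00,
         1.00000000e+00]])}
0.6
```

View pics/top.png

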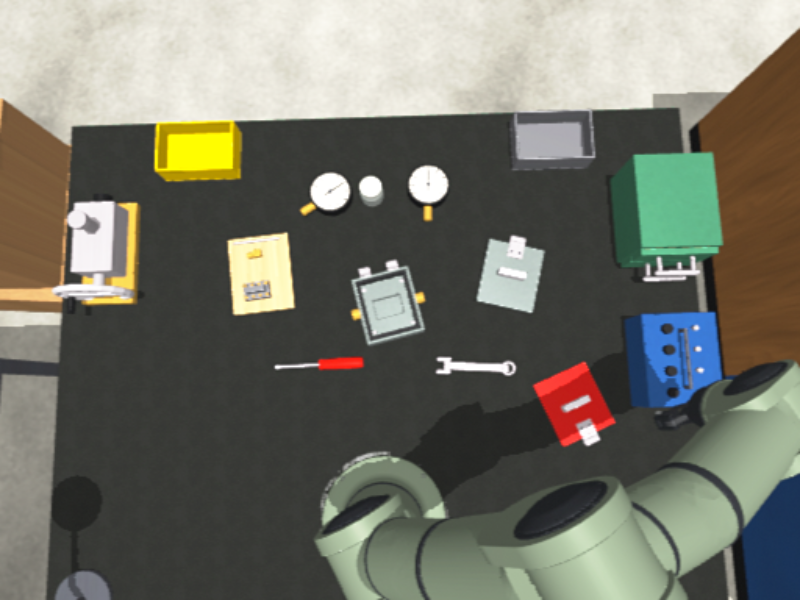

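View pics/side.png

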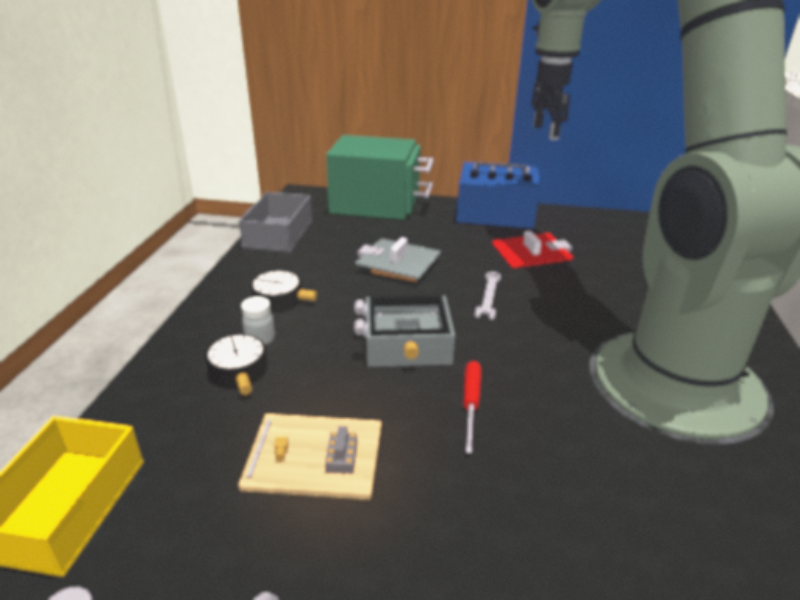

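The top picture (800x600) shows the terminal at (257,290) on the board, which is on the left, the housing at (387,305), and gauges and a jar beyond it. Two things could be the cover: the grey plate with handle on the wooden rest at (510,275), and the red one on the table at (575,405). The grey one fits, because it is grey and sits on the rest. The side picture agrees, with the terminal at (341,452), the cover at (398,258) and the red plate at (533,250).

```bash
cat > h.py <<'E'
from workcell import *
import cv2,numpy as np
from scipy.spatial.transform import Rotation as Rn
def pose(s=None):
    s=s or status.observe(); T=np.eye(4); T[:3,:3]=Rn.from_euler('xyz',s['tool_rot']).as_matrix(); T[:3,3]=s['position']; return T
def cam(name,Tt=None):
    c=camera_params(name)
    if name=='wrist': W=Tt@c['tool_from_camera']
    else:
        E=np.eye(4);E[:3,:3]=cv2.Rodrigues(c['rvec'])[0];E[:3,3]=c['tvec'];W=np.linalg.inv(E)
    return c['K'],W
def unproj(K,W,uv,z):
    uv=np.atleast_2d(np.array(uv,float)); d=np.c_[uv,np.ones(len(uv))]@np.linalg.inv(K).T@W[:3,:3].T
    return W[:3,3]+d*((z-W[2,3])/d[:,2])[:,None]
def proj(K,W,P):
    p=(np.atleast_2d(P)-W[:3,3])@W[:3,:3]; q=p@K.T; return q[:,:2]/q[:,2:]
def move(target,yaw=None,T=None):
    "row units to take the TCP to target, yaw of tool x (mod pi)"
    T=pose() if T is None else T; d=T[:3,:3].T@(np.array(target)-T[:3,3])/0.06
    y=np.arctan2(T[1,0],T[0,0]); t=0
    if yaw is not None: t=-((yaw-y+np.pi/2)%np.pi-np.pi/2)/np.radians(8)
    print('rows',d.round(3),'twist',round(t,3),'yaw now',round(y,4),'dist/62.5',round(np.linalg.norm(d)*.96,1))
E
python3 - <<'E'
from h import *
K,W=cam('top'); s=.64
for n,uv,z in [('term',(257,290),.04),('housing',(387,305),.06),('cover',(510,275),.03),('red',(575,405),.01)]:
    print(n,unproj(K,W,np.array(uv)*s,z).round(3))
p=unproj(K,W,np.array((387,305))*s,.06)[0]
move([.50,.04,.35],0)   # guess, refined below
a=grab_frame('top');cv2.imwrite('pics/crop.png',cv2.resize(a[135:290,140:400],(780,465),interpolation=cv2.INTER_CUBIC))
E
```

```text
term [[0.514 0.279 0.04 ]]
housing [[ 0.468 -0.019  0.06 ]]
cover [[ 0.533 -0.304  0.03 ]]
red [[ 0.233 -0.439  0.01 ]]
rows [ 7.972 -7.899 -1.845] twist 2.763 yaw now 0.3858 dist/62.5 10.9
```

View pics/crop.png

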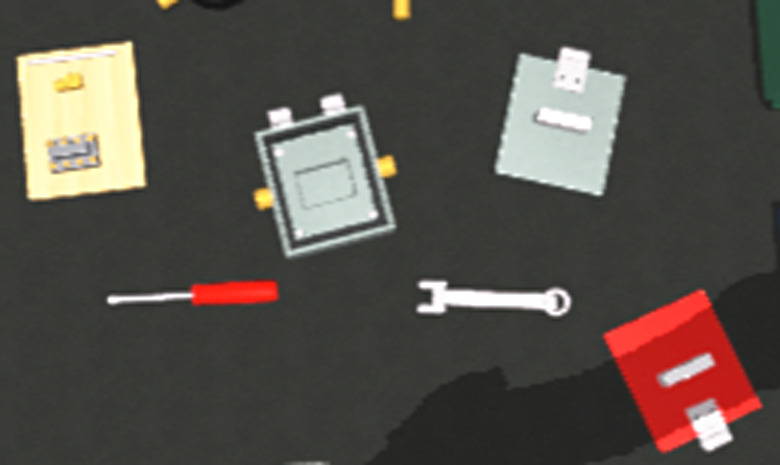

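The crop confirms it: the grey cover is on the wooden rest at crop (562,120), the red look-alike is at (685,375), and the terminal is at (73,153). I'll go over the cover first for a wrist-camera look.

```bash
python3 -m creep '[[6.94,-2.13,-0.67,2.76,1],[6.94,-2.13,-0.67,2.76,1],[6.94,-2.13,-0.67,2.76,1],[6.94,-2.13,-0.67,2.76,1],[6.94,-2.13,-0.67,2.76,1]]' 30
python3 -c "
from h import *
move([.573,-.304,.28],0)"
```

```text
clock: 1.27
position: [0.4748, -0.3837, 0.268]
tool_rot: [3.141, -0.0, 0.0]
force: [0.9, -0.0, 0.5]
grip_width: 0.0853
finger_force: 0.0
rows [ 1.637 -1.327 -0.199] twist 0.003 yaw now 0.0004 dist/62.5 2.0
```

```bash
python3 -m creep '[[1.64,-1.33,-0.2,0,1],[1.64,-1.33,-0.2,0,1],[1.64,-1.33,-0.2,0,1],[1.64,-1.33,-0.2,0,1]]'
python3 - <<'E'
from h import *
T=pose();a=grab_frame('wrist');cv2.imwrite('pics/w1raw.png',a);np.save('w1T.npy',T)
cv2.imwrite('pics/w1.png',cv2.resize(a,(800,600)))
K,W=cam('wrist',T);np.save('w1W.npy',W)
for n in ['cover','cover_hinge']:
  for d in silhouettes('wrist',n)[:2]:
    m=d['mask'].astype(np.uint8);r=cv2.minAreaRect(cv2.findNonZero(m));print(n,d['p'],m.sum(),r)
move([.508,-.019,.33],0)
E
```

```text
clock: 1.78
position: [0.5715, -0.3054, 0.2794]
tool_rot: [3.141, 0.001, 0.001]
force: [-0.0, -1.1, -0.2]
grip_width: 0.0854
finger_force: 0.0
cover 0.91 2678 ((324.4007873535156, 342.40234375), (50.27119064331055, 79.2287826538086), 71.1139144897461)
cover_hinge 0.83 2621 ((323.8800048828125, 342.46368408203125), (50.464752197265625, 78.98323822021484), 71.30101776123047)
cover_hinge 0.51 12411 ((56.5, 230.0), (142.0, 113.0), 90.0)
rows [-1.054 -4.791 -0.84 ] twist -0.011 yaw now -0.0015 dist/62.5 4.8
```

View pics/w1.png

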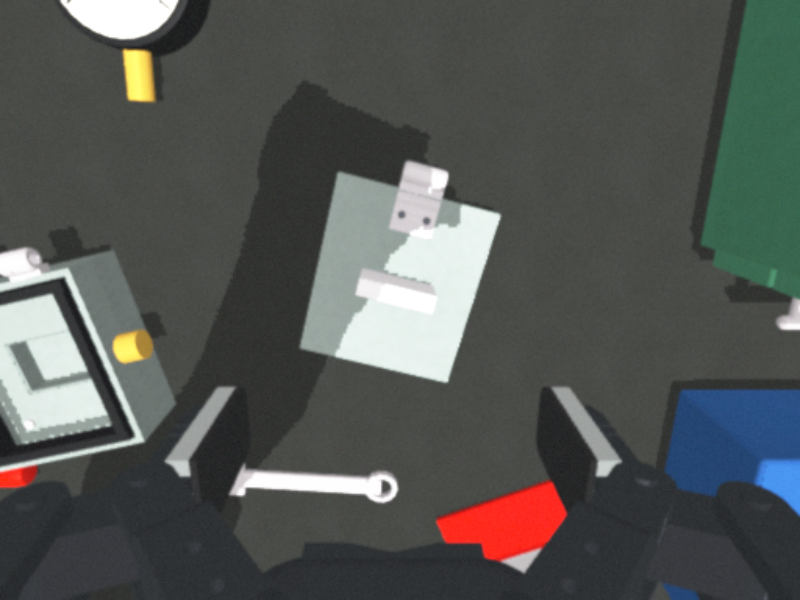

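The grey cover is at (400,278), with plate corners at about (337,172), (500,213), (447,382) and (300,349) and its knuckle at (415,195). The network reported the red plate and the green box instead, so I'll use the corners with sub-pixel refinement. Next, the housing.

```bash
python3 -m creep '[[-1.05,-4.79,-0.5,0,1],[-1.05,-4.79,-0.5,0,1],[-1.05,-4.79,-0.5,0,1],[-1.05,-4.79,-0.5,0,1],[-1.05,-4.79,-0.5,0,1]]'
python3 -m creep '[[0,0,0,0,1],[0,0,0,0,1]]'
python3 - <<'E'
from h import *
g=cv2.imread('pics/w1raw.png',0);W=np.load('w1W.npy');K=camera_params('wrist')['K']
c=np.array([(337,172),(500,213),(447,382),(300,349)],np.float32)*.64-.18
c=cv2.cornerSubPix(g,c.reshape(-1,1,2).copy(),(4,4),(-1,-1),(3,50,.01)).reshape(-1,2);print(c)
P=unproj(K,W,c,.026)
print(P.round(4),[np.linalg.norm(P[i]-P[(i+1)%4]).round(4) for i in range(4)])
ax=(P[0]+P[1]-P[2]-P[3])/2; print('cover centre',P.mean(0).round(4),'yaw',np.arctan2(ax[1],ax[0]).round(4))
T=pose();a=grab_frame('wrist');cv2.imwrite('pics/w2raw.png',a);np.save('w2W.npy',cam('wrist',T)[1])
cv2.imwrite('pics/w2.png',cv2.resize(a,(800,600)))
print(T[:3,3]); move([.55,.279,.31],0)
E
```

```text
clock: 2.55
position: [0.5076, -0.0165, 0.3103]
tool_rot: [-3.141, -0.001, 0.0]
force: [0.8, 0.1, 0.0]
grip_width: 0.0854
finger_force: 0.0
clock: 2.8
position: [0.5085, -0.0192, 0.3098]
tool_rot: [3.141, -0.0, -0.001]
force: [0.7, -0.3, -0.6]
grip_width: 0.0856
finger_force: 0.0
[[215.83693 109.37901]
 [320.23184 137.05722]
 [285.85217 244.54411]
 [191.41733 222.35083]]
[[ 0.6264 -0.2636  0.026 ]
 [ 0.5939 -0.3893  0.026 ]
 [ 0.4489 -0.3525  0.026 ]
 [ 0.4813 -0.2266  0.026 ]] [np.float64(0.1299), np.float64(0.1495), np.float64(0.13), np.float64(0.1497)]
cover centre [ 0.5376 -0.308   0.026 ] yaw -0.2493
[ 0.50853384 -0.01918351  0.30979814]
rows [ 0.682 -4.976 -0.009] twist -0.012 yaw now -0.0017 dist/62.5 4.8
```

View pics/w2.png

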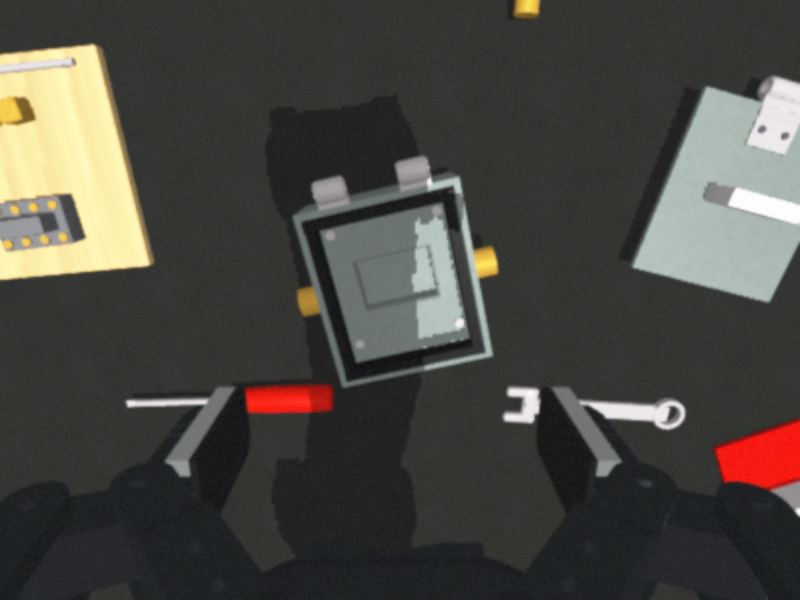

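The housing's outer rim corners are at (294,214), (460,177), (492,355) and (344,386), and the pocket is at about (398,278) with its knuckles at the top, on +x. I'll refine these and go over to the terminal.

```bash
python3 -m creep '[[0.6,-4.98,0.6,0,1],[0.6,-4.98,0.6,0,1],[0.6,-4.98,0.6,0,1],[0.6,-4.98,0.6,0,1],[0.6,-4.98,0.6,0,1]]'
python3 -m creep '[[0,0,0,0,1],[0,0,0,0,1]]'
python3 - <<'E'
from h import *
g=cv2.imread('pics/w2raw.png',0);W=np.load('w2W.npy');K=camera_params('wrist')['K']
for pts,z in [([(294,214),(460,177),(492,355),(344,386)],.062),([(356,262),(430,246),(440,294),(370,309)],.034)]:
    c0=np.array(pts,np.float32)*.64-.18
    c1=cv2.cornerSubPix(g,c0.reshape(-1,1,2).copy(),(3,3),(-1,-1),(3,50,.01)).reshape(-1,2)
    for c in (c0,c1):
        P=unproj(K,W,c,z);ax=(P[0]+P[1]-P[2]-P[3])/2;ay=(P[0]+P[3]-P[1]-P[2])/2
        print(P.mean(0).round(4),'yaw',np.arctan2(ax[1],ax[0]).round(4),np.arctan2(-ay[0],ay[1]).round(4),[np.linalg.norm(P[i]-P[(i+1)%4]).round(4) for i in range(4)])
T=pose();a=grab_frame('wrist');cv2.imwrite('pics/w3raw.png',a);np.save('w3W.npy',cam('wrist',T)[1])
cv2.imwrite('pics/w3.png',cv2.resize(a[60:300,100:420],(800,600),interpolation=cv2.INTER_CUBIC))
print(T[:3,3])
K,W=cam('top')
E
```

```text
clock: 3.48
position: [0.5453, 0.2817, 0.2729]
tool_rot: [3.141, 0.0, -0.001]
force: [1.4, -0.4, 0.1]
grip_width: 0.0854
finger_force: 0.0
clock: 3.72
position: [0.5452, 0.2792, 0.2732]
tool_rot: [3.141, 0.0, -0.002]
force: [0.8, -0.6, -0.1]
grip_width: 0.0856
finger_force: 0.0
[ 0.473  -0.0233  0.062 ] yaw 0.2241 0.2207 [np.float64(0.129), np.float64(0.1489), np.float64(0.1281), np.float64(0.1504)]
[ 0.4724 -0.0223  0.062 ] yaw 0.229 0.2291 [np.float64(0.1304), np.float64(0.15), np.float64(0.1301), np.float64(0.1501)]
[ 0.4735 -0.0245  0.034 ] yaw 0.2423 0.2188 [np.float64(0.0639), np.float64(0.0432), np.float64(0.0622), np.float64(0.0435)]
[ 0.4739 -0.0224  0.034 ] yaw 0.231 0.2205 [np.float64(0.0635), np.float64(0.045), np.float64(0.0657), np.float64(0.0447)]
[0.5451617  0.27924221 0.27317852]
```

View pics/w3.png

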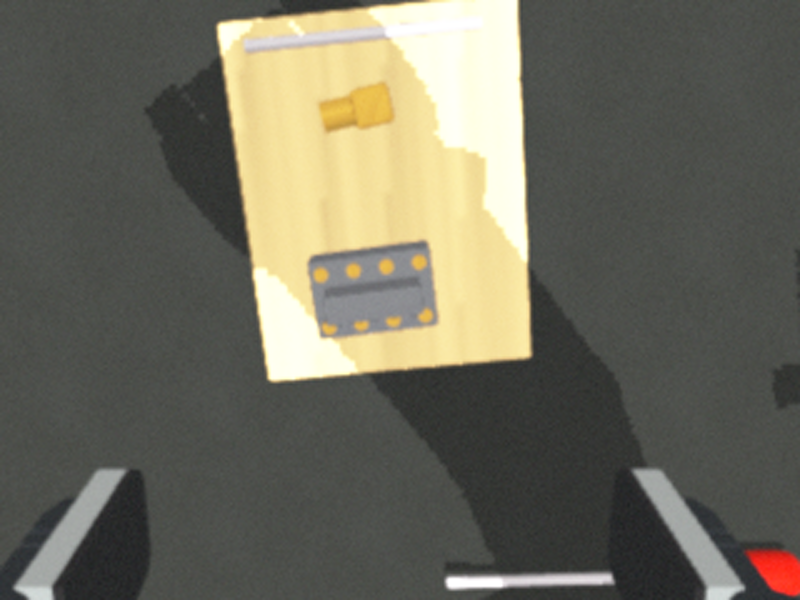

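The terminal is on the board with its far base edge at crop (309,259)-(427,241) and its near top edge at (321,337)-(438,325). The elbow at (357,107) and the pin are well clear.

Run:
```python
from h import *
a=cv2.imread('pics/w3raw.png');W=np.load('w3W.npy');K=camera_params('wrist')['K']
c=np.array([(309,259),(427,241),(438,325),(321,337)],np.float32)/2.5+[100,60]-.3
c=c.astype(np.float32)
g=a[:,:,2].copy()
c1=cv2.cornerSubPix(g,c.reshape(-1,1,2).copy(),(3,3),(-1,-1),(3,50,.01)).reshape(-1,2)
z=[.012,.012,.032,.032]
for q in (c,c1):
    P=np.array([unproj(K,W,u,h)[0] for u,h in zip(q,z)]);ax=(P[0]+P[1]-P[2]-P[3])/2;ay=(P[0]+P[3]-P[1]-P[2])/2
    print(P.mean(0).round(4),'yaw',np.arctan2(ax[1],ax[0]).round(4),np.arctan2(-ay[0],ay[1]).round(4),[np.linalg.norm((P[i]-P[(i+1)%4])[:2]).round(4) for i in range(4)])
ctr=P.mean(0);yaw=np.arctan2(-ay[0],ay[1])
s=status.observe();print(s['qpos'].round(2) if hasattr(s['qpos'],'round') else s['qpos'])
move([ctr[0],ctr[1],.10],yaw+np.pi/2); move([ctr[0],ctr[1],.10],yaw)
```

```text
[0.5194 0.2816 0.022 ] yaw 0.1569 0.1298 [np.float64(0.0605), np.float64(0.0385), np.float64(0.0584), np.float64(0.0358)]
[0.5201 0.2819 0.022 ] yaw 0.1495 0.1361 [np.float64(0.0595), np.float64(0.0377), np.float64(0.0573), np.float64(0.0366)]
[-0.42  0.48 -0.21  1.59  0.11  1.09 -2.24]
rows [-0.419 -0.052  2.892] twist 10.26 yaw now -0.0022 dist/62.5 2.8
rows [-0.419 -0.052  2.892] twist -0.99 yaw now -0.0022 dist/62.5 2.8
```

```bash
python3 -m creep '[[-0.42,-0.05,2.5,-12.28,0.6],[-0.42,-0.05,2.5,-12.28,0.6],[-0.42,-0.05,2.5,-12.28,0.6],[-0.42,-0.05,2.5,-12.28,0.6],[-0.42,-0.05,2.5,-12.28,0.6]]' 40 >/dev/null
python3 -c "
from h import *
move([.52,.2818,.10],1.714)"
```

```text
rows [-0.002  0.002  0.394] twist -5.531 yaw now 0.9417 dist/62.5 0.4
```

```bash
python3 -m creep '[[0,0,0,-5.4,0.6],[0,0,0,-5.4,0.6],[0,0,0,-5.4,0.6],[0,0,0,-5.4,0.6],[0,0,0,-5.4,0.6]]' 40
python3 - <<'E'
from h import *
T=pose();a=grab_frame('wrist');K,W=cam('wrist',T)
move([.52,.2818,.044],1.714)
R=lambda y:np.array([[np.cos(y),-np.sin(y),0],[np.sin(y),np.cos(y),0],[0,0,1]])
b=np.array([(20,30,.032),(20,-30,.032),(-20,-30,.032),(-20,30,.032)]);b[:,:2]/=1000
r=np.array([(7,23,.052),(7,-23,.052),(-7,-23,.052),(-7,23,.052)]);r[:,:2]/=1000
for q,col in((b,(0,255,0)),(r,(0,0,255))):
    p=proj(K,W,q@R(.143).T+[.52,.2818,0]); cv2.polylines(a,[np.round(p).astype(int).reshape(-1,1,2)],1,col,1)
cv2.imwrite('pics/w4.png',cv2.resize(a,(800,600)))
E
```

```text
clock: 5.03
position: [0.5201, 0.2821, 0.1238]
tool_rot: [3.141, 0.0, 1.689]
force: [-0.3, 1.0, -0.4]
grip_width: 0.0512
finger_force: 0.0
rows [-9.00e-03 -1.00e-03  1.33e+00] twist -0.201 yaw now 1.686 dist/62.5 1.3
```

View pics/w4.png

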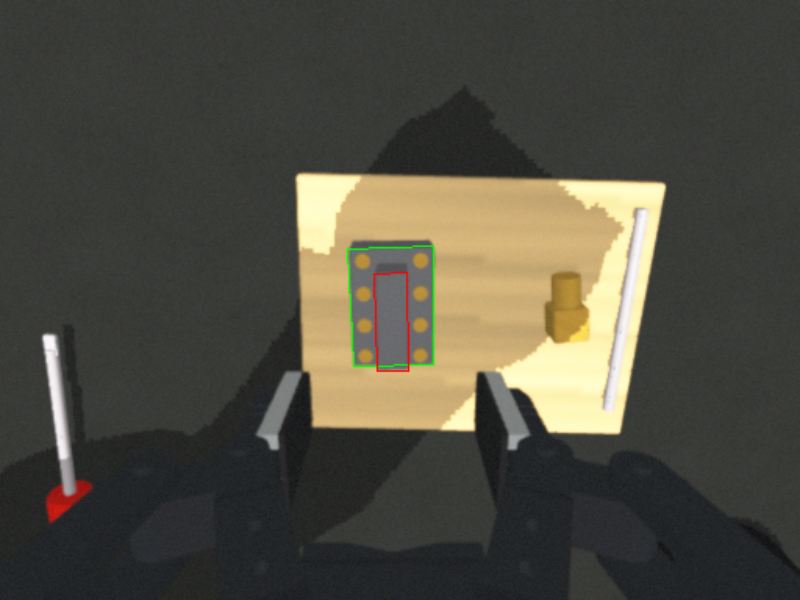

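The overlay matches the block: base at (348–434, 246–366), ridge centred at x≈392, midway between the jaws. I'll descend and grip.

```bash
python3 -m creep '[[0,0,0.5,-0.2,0.6],[0,0,1.1,-0.2,0.6],[0,0,1.33,-0.2,0.6],[0,0,1.33,-0.2,0.6],[0,0,1.33,-0.2,0.6]]' 40
python3 -m creep '[[0,0,0,0,0.1],[0,0,0,0,0.0],[0,0,0,0,0],[0,0,0,0,0],[0,0,0,0,0]]' 40
```

```text
clock: 5.7
position: [0.5199, 0.2842, 0.0451]
tool_rot: [3.14, -0.0, 1.719]
force: [0.3, -0.0, -0.6]
grip_width: 0.0512
finger_force: 0.0
clock: 6.32
position: [0.5196, 0.2839, 0.0445]
tool_rot: [3.141, 0.0, 1.719]
force: [-1.2, -2.1, 6.8]
grip_width: 0.0131
finger_force: 39.3
```

```bash
python3 -m creep '[[0,0,-0.8,0,0],[0,0,-1.6,0,0],[0,0,-1.8,0,0],[0,0,-1.8,0,0]]' 40
python3 -c "
from h import *
yaw=.2285+np.pi/2
off=np.array([np.cos(yaw),np.sin(yaw)])*.002
move([.4727+off[0],-.0223+off[1],.15],yaw)"
```

```text
clock: 6.82
position: [0.5196, 0.2837, 0.1522]
tool_rot: [3.141, -0.0, 1.719]
force: [0.8, -0.0, -2.2]
grip_width: 0.0129
finger_force: 39.8
rows [-4.896 -1.53   0.035] twist -0.573 yaw now 1.7193 dist/62.5 4.9
```

```bash
python3 -m creep '[[-1,-0.3,0,-0.57,0],[-2,-0.6,0,-0.57,0],[-3,-0.9,0,-0.57,0],[-3.9,-1.2,0,-0.57,0],[-4.6,-1.43,0,-0.57,0]]' 40 >/dev/null
python3 -m creep '[[-0.3,-0.1,0,0,0],[-0.3,-0.1,0,0,0],[-0.3,-0.1,0,0,0]]' 40
python3 - <<'E'
from h import *
T=pose();a=grab_frame('wrist');K,W=cam('wrist',T);np.save('w5W.npy',W);cv2.imwrite('pics/w5raw.png',a)
yaw=.2285+np.pi/2;off=np.array([np.cos(yaw),np.sin(yaw)])*.002
move([.4727+off[0],-.0223+off[1],.10],yaw)
def draw(q,c,y,col):
    R=np.array([[np.cos(y),-np.sin(y)],[np.sin(y),np.cos(y)]]);q=np.array(q)/1000
    P=np.c_[q[:,:2]@R.T+c,q[:,2]];p=proj(K,W,P);cv2.polylines(a,[np.round(p).astype(int).reshape(-1,1,2)],1,col,1)
r=lambda x,y,z:[(x,y,z),(x,-y,z),(-x,-y,z),(-x,y,z)]
draw(r(75,65,62),(.4727,-.0223),.2285,(0,255,0)); draw(r(22,32,34),(.4727,-.0223),.2285,(0,255,255))
ty=np.arctan2(T[1,0],T[0,0]);c=T[:2,3]-T[:2,0]*.002;zb=T[2,3]-.0325
draw(r(20,30,zb*1000+20),c,ty-np.pi/2,(0,0,255))
cv2.imwrite('pics/w5.png',cv2.resize(a,(800,600)))
E
```

```text
clock: 7.82
position: [0.4735, -0.0198, 0.1512]
tool_rot: [-3.141, -0.001, 1.8]
force: [0.2, 0.6, -1.2]
grip_width: 0.0127
finger_force: 39.7
rows [-0.008 -0.023  0.857] twist 0.01 yaw now 1.8007 dist/62.5 0.8
```

View pics/w5.png

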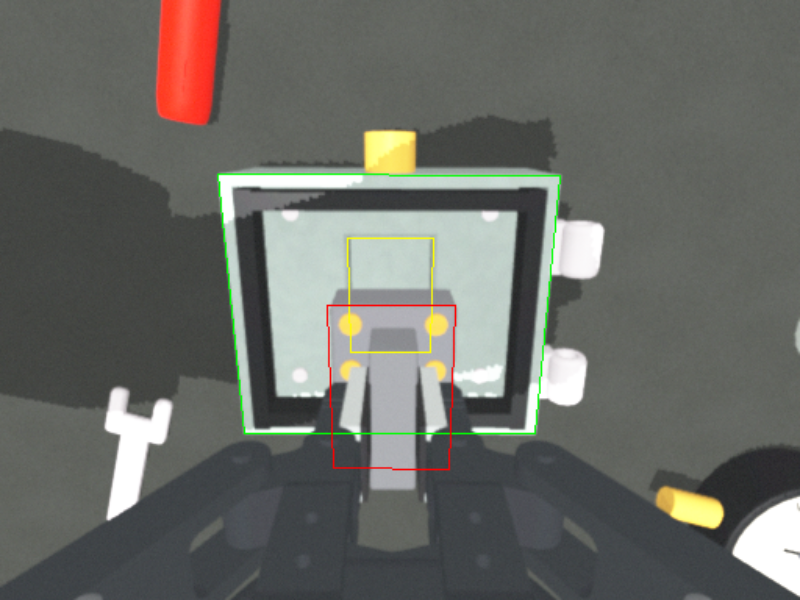

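The green outline matches the rim (219–560, 175–433), and the red one matches the held block (far edge at row 305, sides at 327 and 456). Everything lines up, so I'll lower and insert.

```bash
python3 -m creep '[[0,-0.02,0.6,0,0],[0,-0.02,1.1,0,0],[0,-0.02,1.3,0,0],[0,-0.02,1.3,0,0]]' 40
python3 -m creep '[[0,0,0.08,0,0],[0,0,0.16,0,0],[0,0,0.24,0,0],[0,0,0.3,0,0]]' 40
```

```text
clock: 8.38
position: [0.4724, -0.0202, 0.0736]
tool_rot: [-3.141, -0.001, 1.801]
force: [-0.6, -0.2, -0.0]
grip_width: 0.0131
finger_force: 39.7
clock: 8.88
position: [0.4725, -0.021, 0.0556]
tool_rot: [3.142, 0.0, 1.799]
force: [0.7, -0.6, -1.6]
grip_width: 0.013
finger_force: 39.7
```

```bash
python3 -m creep '[[0,0,0.06,0,0],[0,0,0.11,0,0],[0,0,0.15,0,0],[0,0,0.19,0,0],[0,0,0.19,0,0]]' 40
```

```text
clock: 9.5
position: [0.4725, -0.0211, 0.0453]
tool_rot: [3.141, 0.001, 1.799]
force: [-8.3, 0.1, 31.0]
grip_width: 0.0128
finger_force: 45.4
```

```bash
python3 -m creep '[[0,0,-0.02,0,0],[0,0,-0.02,0,0.35],[0,0,-0.02,0,0.35],[0,0,-0.02,0,0.35]]' 40
python3 -m creep '[[0,0,-0.6,0,0.35],[0,0,-1.4,0,0.35],[0,0,-2.2,0,0.35],[0,0,-2.2,0,0.35]]' 40
python3 - <<'E'
from h import *
T=pose();a=grab_frame('wrist');K,W=cam('wrist',T)
def draw(q,c,y,col):
    R=np.array([[np.cos(y),-np.sin(y)],[np.sin(y),np.cos(y)]]);q=np.array(q)/1000
    P=np.c_[q[:,:2]@R.T+c,q[:,2]];p=proj(K,W,P);cv2.polylines(a,[np.round(p).astype(int).reshape(-1,1,2)],1,col,1)
r=lambda x,y,z:[(x,y,z),(x,-y,z),(-x,-y,z),(-x,y,z)]
draw(r(20,30,34),(.4727,-.0223),.2285,(0,255,255));draw(r(7,23,54),(.4727,-.0223),.2285,(0,0,255))
cv2.imwrite('pics/w6.png',cv2.resize(a[60:300,80:400],(800,600)))
y=-.2493+np.pi/2; c=np.array([.5376,-.308])
move([c[0],c[1],.18],y)
E
```

```text
clock: 10.0
position: [0.4724, -0.0209, 0.0455]
tool_rot: [-3.141, -0.0, 1.799]
force: [-0.1, 0.4, 0.2]
grip_width: 0.03
finger_force: 0.0
clock: 10.5
position: [0.4739, -0.0211, 0.1804]
tool_rot: [3.137, 0.002, 1.799]
force: [-0.5, 0.3, 0.1]
grip_width: 0.0298
finger_force: 0.0
rows [-4.898 -0.031 -0.016] twist 3.417 yaw now 1.7987 dist/62.5 4.7
```

View pics/w6.png

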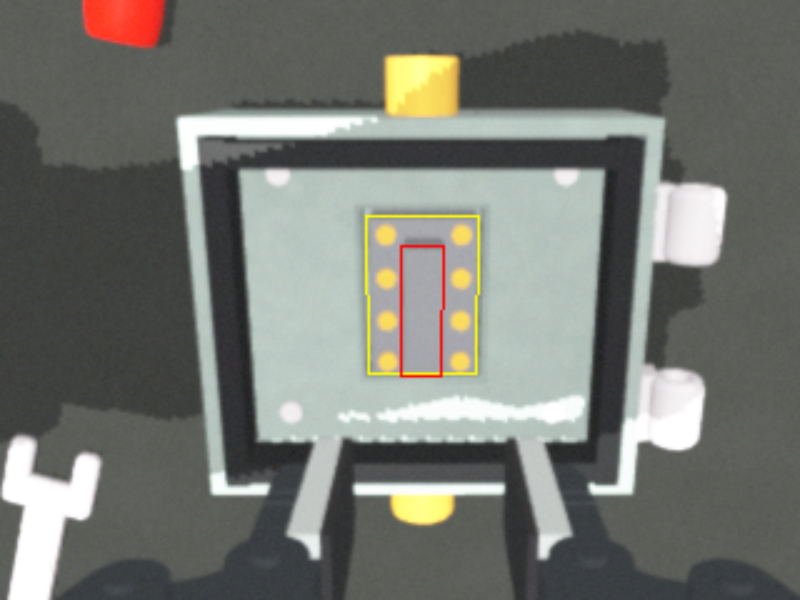

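The block sits flush, with the yellow outline coinciding with the base edges (366–479, 215–375). Now to the cover.

```bash
python3 -m creep '[[-1,0,0,1.2,0.5],[-2,0,0,2.4,0.5],[-3,-0.01,0,3.4,0.5],[-4,-0.02,0.2,3.4,0.5],[-4.9,-0.03,0.6,3.4,0.5]]' 40 >/dev/null
python3 -m creep '[[0,0,0,0,0.5],[0,0,0,0,0.5],[0,0,0,0,0.5]]' 40
python3 - <<'E'
from h import *
T=pose();a=grab_frame('wrist');K,W=cam('wrist',T)
def draw(q,c,y,col):
    R=np.array([[np.cos(y),-np.sin(y)],[np.sin(y),np.cos(y)]]);q=np.array(q)/1000
    P=np.c_[q[:,:2]@R.T+c,q[:,2]];p=proj(K,W,P);cv2.polylines(a,[np.round(p).astype(int).reshape(-1,1,2)],1,col,1)
r=lambda x,y,z:[(x,y,z),(x,-y,z),(-x,-y,z),(-x,y,z)]
draw(r(75,65,26),(.5376,-.308),-.2493,(0,0,255));draw(r(7,30,58),(.5376,-.308),-.2493,(0,255,0))
cv2.imwrite('pics/w7.png',cv2.resize(a,(800,600)))
move([.5376,-.308,.041],-.2493+np.pi/2)
E
```

```text
clock: 11.55
position: [0.5376, -0.3065, 0.1417]
tool_rot: [-3.142, -0.0, 1.326]
force: [1.2, -0.3, 0.2]
grip_width: 0.0429
finger_force: 0.0
rows [-0.022  0.005  1.683] twist 0.034 yaw now 1.3263 dist/62.5 1.6
```

View pics/w7.png

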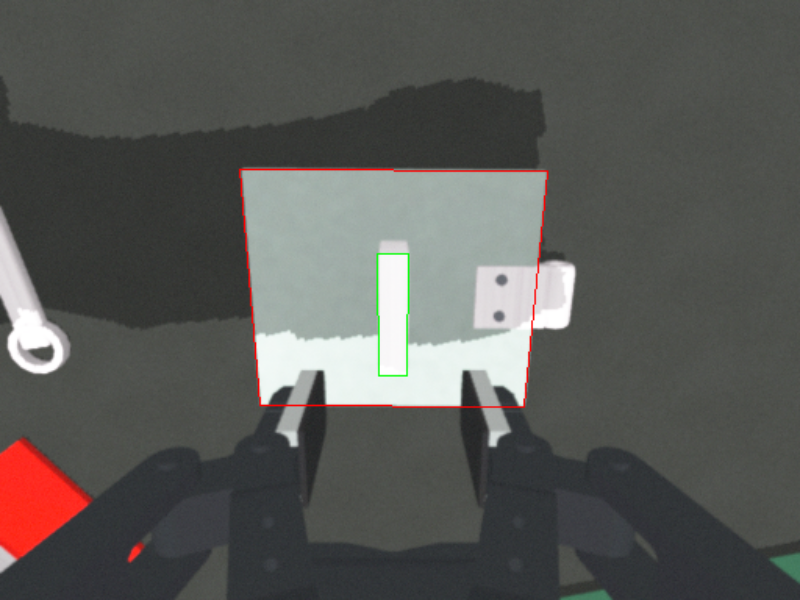

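The overlays match the plate (240–547, 168–405) and the handle (377–408, 253–376). I'll descend and grip.

```bash
python3 -m creep '[[-0.02,0,0.7,0.03,0.5],[-0.02,0,1.3,0.03,0.5],[-0.02,0,1.68,0.03,0.5],[-0.02,0,1.68,0.03,0.5],[-0.02,0,1.68,0.03,0.5]]' 90
python3 -m creep '[[0,0,0,0,0.2],[0,0,0,0,0],[0,0,0,0,0],[0,0,0,0,0],[0,0,0,0,0]]' 90
```

```text
clock: 12.22
position: [0.5377, -0.3088, 0.0421]
tool_rot: [3.14, 0.0, 1.321]
force: [-0.2, -0.2, 0.2]
grip_width: 0.0426
finger_force: 0.0
clock: 12.85
position: [0.5374, -0.3091, 0.0421]
tool_rot: [3.14, 0.001, 1.32]
force: [-3.8, 1.6, 11.0]
grip_width: 0.0121
finger_force: 89.2
```

```bash
python3 -m creep '[[0,0,-0.5,0,0],[0,0,-1.2,0,0],[0,0,-1.9,0,0],[0,0,-2.1,0,0],[0,0,-2.1,0,0]]' 90
python3 -c "
from h import *
yaw=.2285+np.pi/2
o=np.array([np.cos(yaw),np.sin(yaw)])*.0011
move([.4727-o[0],-.0223-o[1],.165],yaw)"
```

```text
clock: 13.48
position: [0.5369, -0.3091, 0.1669]
tool_rot: [3.141, 0.0, 1.32]
force: [-0.2, -0.1, -4.2]
grip_width: 0.0124
finger_force: 88.6
rows [ 4.349 -2.213  0.028] twist -3.431 yaw now 1.3203 dist/62.5 4.7
```

```bash
python3 -m creep '[[0.7,-0.35,0,-0.7,0],[1.5,-0.75,0,-1.4,0],[2.3,-1.15,0,-2.1,0],[3.1,-1.55,0,-2.8,0],[3.8,-1.95,0,-3.4,0]]' 90 >/dev/null
python3 -c "
from h import *
yaw=.2285+np.pi/2
o=np.array([np.cos(yaw),np.sin(yaw)])*.0011
move([.4727-o[0],-.0223-o[1],.165],yaw)"
```

```text
rows [0.571 0.031 0.009] twist -0.003 yaw now 1.7988 dist/62.5 0.5
```

```bash
python3 -m creep '[[0.3,0.02,0,0,0],[0.57,0.03,0,0,0],[0.57,0.03,0,0,0],[0.57,0.03,0,0,0]]' 90
python3 - <<'E'
from h import *
T=pose();a=grab_frame('wrist');K,W=cam('wrist',T)
def draw(q,c,y,col):
    R=np.array([[np.cos(y),-np.sin(y)],[np.sin(y),np.cos(y)]]);q=np.array(q)/1000
    P=np.c_[q[:,:2]@R.T+c,q[:,2]];p=proj(K,W,P);cv2.polylines(a,[np.round(p).astype(int).reshape(-1,1,2)],1,col,1)
r=lambda x,y,z:[(x,y,z),(x,-y,z),(-x,-y,z),(-x,y,z)]
draw(r(75,65,62),(.4727,-.0223),.2285,(0,255,0))
for s in(1,-1): draw([(78,s*20,62),(96,s*20,62),(96,s*44,62),(78,s*44,62)],(.4727,-.0223),.2285,(255,0,255))
ty=np.arctan2(T[1,0],T[0,0])-np.pi/2;c=T[:2,3]+T[:2,0]*.0011;z=(T[2,3]-.0221)*1000
draw(r(75,65,z+6),c,ty,(0,0,255));draw([(78,17,z+9),(96,17,z+9),(96,-17,z+9),(78,-17,z+9)],c,ty,(0,255,255))
cv2.imwrite('pics/w8.png',cv2.resize(a,(800,600)))
yaw=.2285+np.pi/2
o=np.array([np.cos(yaw),np.sin(yaw)])*.0011
move([.4727-o[0],-.0223-o[1],.165],yaw)
E
```

```text
clock: 14.6
position: [0.4743, -0.026, 0.1664]
tool_rot: [-3.141, -0.0, 1.794]
force: [0.3, -0.9, -4.3]
grip_width: 0.0123
finger_force: 88.8
rows [ 0.049 -0.012  0.025] twist -0.038 yaw now 1.794 dist/62.5 0.1
```

View pics/w8.png

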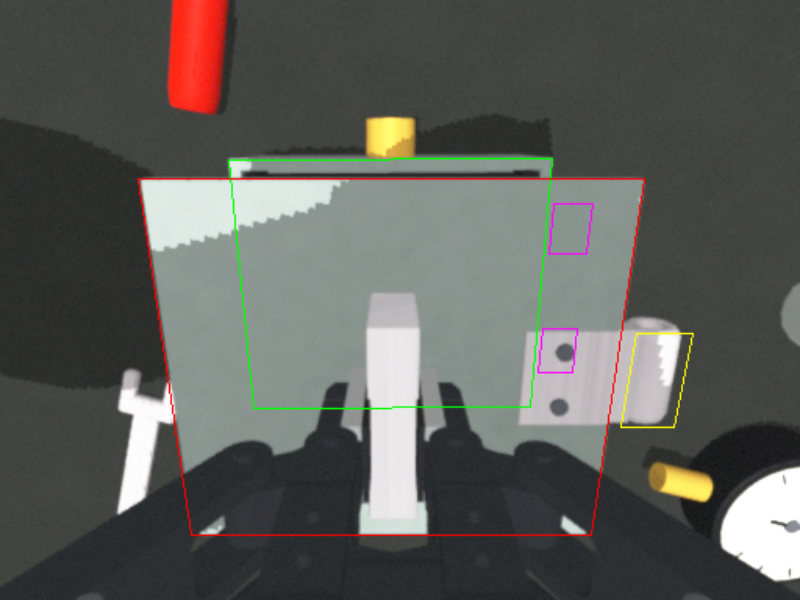

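The red plate outline matches the held cover and the green one matches the housing's far rim (229–552, row 158). That leaves a 3 mm correction. I'll lower to just above the knuckles.

```bash
python3 -m creep '[[0.05,-0.01,0.4,-0.03,0],[0.05,-0.01,0.8,-0.03,0],[0.05,-0.01,1.0,-0.03,0],[0.05,-0.01,1.0,-0.03,0],[0.05,-0.01,1.0,-0.03,0]]' 90
python3 -c "
from h import *
yaw=.2285+np.pi/2
o=np.array([np.cos(yaw),np.sin(yaw)])*.0011
move([.4727-o[0],-.0223-o[1],.0841],yaw)"
```

```text
clock: 15.28
position: [0.4735, -0.0226, 0.1075]
tool_rot: [3.141, 0.0, 1.799]
force: [-0.2, -0.0, -3.4]
grip_width: 0.0122
finger_force: 88.6
rows [-0.011 -0.012  0.39 ] twist -0.001 yaw now 1.7991 dist/62.5 0.4
```

```bash
python3 -m creep '[[-0.01,-0.01,0.1,0,0],[-0.01,-0.01,0.2,0,0],[-0.01,-0.01,0.28,0,0],[-0.01,-0.01,0.28,0,0]]' 90
python3 -m creep '[[0,0,0.03,0,0],[0,0,0.06,0,0],[0,0,0.08,0,0],[0,0,0.1,0,0],[0,0,0.1,0,0]]' 90
```

```text
clock: 15.78
position: [0.4725, -0.0232, 0.0898]
tool_rot: [-3.141, -0.0, 1.799]
force: [-2.1, -1.0, -0.1]
grip_width: 0.0123
finger_force: 89.3
clock: 16.4
position: [0.4726, -0.0232, 0.0841]
tool_rot: [-3.142, 0.0, 1.799]
force: [-3.2, -0.9, 7.1]
grip_width: 0.0125
finger_force: 90.3
```

```bash
python3 -m creep '[[0,0,0.01,0,0],[0,0,0.02,0,0],[0,0,0.03,0,0],[0,0,0.03,0,0]]' 90
```

```text
clock: 16.9
position: [0.4727, -0.0233, 0.0839]
tool_rot: [3.141, 0.002, 1.799]
force: [-18.2, -2.0, 56.4]
grip_width: 0.0122
finger_force: 97.7
```

```bash
python3 -m creep '[[0,0,-0.013,0,0],[0,0,-0.013,0,0],[0,0,-0.013,0,0]]' 90
python3 - <<'E'
from h import *
a=grab_frame('side');b=grab_frame('wrist')
s=status.observe();print(s['position'],s['force'],s['tool_rot'])
cv2.imwrite('pics/fin.png',np.hstack([cv2.resize(a[150:270,200:320],(400,400),interpolation=cv2.INTER_CUBIC),cv2.resize(b[:,56:440],(400,400))]))
E
```

```text
clock: 17.27
position: [0.4726, -0.0232, 0.084]
tool_rot: [3.141, 0.001, 1.799]
force: [-12.0, -1.3, 32.8]
grip_width: 0.0124
finger_force: 94.3
[ 0.47264103 -0.02323129  0.08400357] [-11.75957794  -1.08941804  33.35671255] [3.14124927e+00 1.06040037e-03 1.79938234e+00]
```

View pics/fin.png

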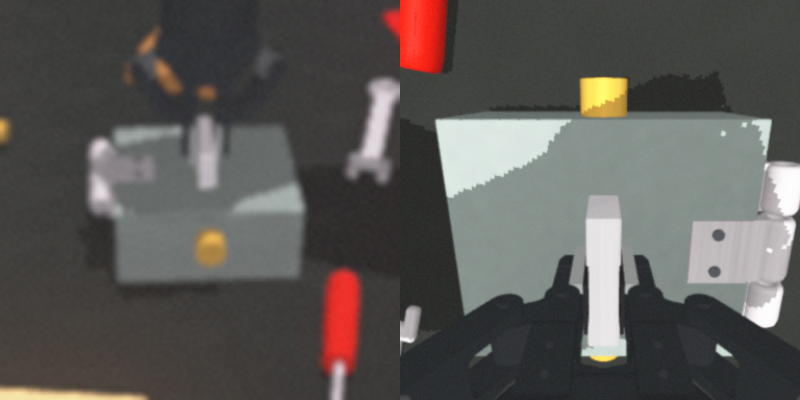

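The cover lies level on the rim with its knuckle between the housing's two knuckles (right half, about (770,250)). It is held down at about 33 N and no gap shows.

```bash
python3 -c "
from workcell import bot; print(bot.job_done())"
```

```text
the job is handed in; nothing more can be done
None
```

I've handed the job in at about 17 s of the 56 s allowed: the terminal block is pressed home and flush with the deck, and the cover is on the rim with its knuckle between the housing's two, still gripped and held down at about 33 N.

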